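Stroke the propagator's vent flaps shut

ROBOT

A 7-joint arm with a two-finger parallel gripper is mounted at the origin on the work surface. World frame = base frame: x ahead of the robot, y to its left, z up, the work surface at z = 0. Lengths are in m, angles in rad, forces in N, time in s.
With the tool pointing down it reaches from about 0.4 to 0.85 m from the base axis. Payload 4.4 kg.
Tool frame: the origin (TCP) lies between the finger pads, 19 mm behind the fingertips; this is the grasp point; z points along the fingers, y is the line along which they close (so a half turn about z gives the same grasp; the last joint's range is limited). The gripper opens to 94 mm and grips with 3 to 60 N. Pads are 16 mm wide; open, the fingers measure 119 mm over their backs; the gripper's body (75 mm by 177 mm) begins 78 mm behind the grasp point.
Start: joints at [1.226, 0.628, 0.038, 1.517, -0.027, 0.996, -0.02], TCP at [0.179, -0.625, 0.224] pointing down, gripper open.
Joint ranges: [-3.06, 3.06], [-0.37, 2.12], [-1.25, 1.32], [0.18, 2.47], [-1.1, 4.24], [0.23, 1.98], [-2.94, 2.94]. Speed limits (rad/s): [2.57, 2.57, 3.14, 3.14, 3.14, 3.14, 3.14].

INTERFACE

Orientations are given as a unit quaternion [x, y, z, w].
In Python, from workcell import arm gives the robot as it stands. The module is installed in compiled form; this text tells all that it offers. Calls block until the motion is done:
- arm.goto(position, orientation): joint-space move of the TCP to a pose.
- arm.move_l(position, frame=None, v=0.15): straight line of the TCP; frame=None keeps the orientation; v is the mean speed in m/s.
- arm.move_j(angles): joint-space move.
- arm.ungrasp() and arm.close_gripper(effort=None): open the fingers fully, or close them until they stop; effort is the grip in N (None keeps the last).
- arm.sleep(seconds).
- arm.ik(position, orientation): joint angles nearest the present ones, or None.
- arm.sense(): the state.
- arm.capture(name): name is "scene" or "top"; returns a dict with "img" (400x640x3 uint8, red, green, blue), "fov_y" (degrees; the focal length in pixels is half the picture's height over the tangent of half this angle, whatever the lens; pixels are square), "cx", "cy" (the principal point, pixels), "origin" and "attitude" of the camera in the world. Camera axes: x right, y up, looking along -z (the intrinsics and any distortion apply to the point x, -y, -z); pixel columns grow to the right and rows downward; lengths in m; the calibration is good to about 2 mm. A picture is of the moment at which its call begins. There is no depth.
A pose or a line that the arm cannot do raises arm.IKError and nothing moves.
- arm.job_done(): hands the job in; it is judged then, once.
Trained networks look in a picture, given as the dict that the camera call returned (one of the last four; its "shot" number tells which), for a name from the list of things; names that differ only in an ending like _2 or _b are one class to them, and where a whole thing is asked for, a point or a joint stands for the part that bears it (a point fixed in the world has none). Each returns a list of dicts, best first, with "p" (0 to 1); they miss things now and then, are a little off and sometimes report something else, mostly with a low value. They report only what shows in the picture. A call takes as long as a camera call.
- arm.boxes_of(query, picture): "box" ([left, top, right, bottom] in pixels, round what is visible of it).
- arm.silhouettes(query, picture): "pixels" (400x640 bool, what is visible of it) and "box" ([left, top, right, bottom] in pixels, round what is visible of it).
- arm.place_of(query, picture): "xy" ([column, row] in pixels: a listed point, or the origin of a listed thing).
The state is a dict: "clock": time; "joints": joint angles; "qd": joint speeds; "joint_torque": joint torques, N m; "position": TCP position; "eef_rot": TCP orientation; "contact_force": force on the tool from outside, world axes, zero at the start; "moment": the same for the moment, N m; "finger_gap": finger opening in m; "finger_force": force on a finger pad.
Only numpy, scipy, OpenCV 4.12 (cv2) and the standard library are available. Lean on these libraries where they do the work, as an engineer would, in place of code of your own. Each camera call takes 0.05 s, during which the arm holds its last target. There are 200 camera calls.

TASK

Shut the vents of the seed propagator: run the closed fingertips lightly along the row of five open flaps in one stroke, starting on the wide flat end of the frame behind the first hinge and going the way the flaps lean, so that they go down one after another and all end flat in the frame. Do not lift the fingers away before the last flap is down, do not press hard, do not lift or shove the propagator, and leave the other things on the bench alone.

Things in the scene. Friction and masses are not known exactly. Their poses are not given: they have to be found in the camera images.
- propagator: loose seed propagator, 2.6 kg: black tray 268 x 148 mm, rigid clear flat lid 250 x 130 mm, top 110 mm above the bench. On it a black vent frame, 232 (own x, -122 to 110) x 64 mm (own y), flat top 120 mm above the bench, holds five white flaps in a row along own x at y = 0, hinges at x = -86, -48, -10, 28, 66 mm, 2 mm below the frame top. Origin: centre of underside, z up
- row_start (a point): middle of flap1's hinge line, at the height of the frame top (120 mm above the bench); behind it the frame has a flat landing 36 mm long. Each flap is 28 mm long (x), 43 mm wide (y), 3 mm thick; its hinge is its edge nearer row_start, so an open flap stands up from there leaning towards row_end, free edge up to 26 mm above the frame top, and goes down towards row_end
- row_end (a point): middle of where flap5's free edge lies when closed, at the height of the frame top; 180 mm from row_start along the propagator's +x. Closed flaps lie flush with the frame top, as do the frame's bars between them. The whole frame sits on a springy gasket: pressed from above it gives up to 6 mm, about 1.5 N per mm, and comes back
- flap1 (a joint): angle of first flap counted from row_start: 0 closed flat and flush (a stop), about 0.7 to 1.05 rad at the start, 1.15 rad the upper stop; stiff hinge (6 mN m of friction, no spring) that stays where it is left
- flap2 (a joint): angle of second flap counted from row_start: 0 closed flat and flush (a stop), about 0.7 to 1.05 rad at the start, 1.15 rad the upper stop; stiff hinge (6 mN m of friction, no spring) that stays where it is left
- flap3 (a joint): angle of third flap counted from row_start: 0 closed flat and flush (a stop), about 0.7 to 1.05 rad at the start, 1.15 rad the upper stop; stiff hinge (6 mN m of friction, no spring) that stays where it is left
- flap4 (a joint): angle of fourth flap counted from row_start: 0 closed flat and flush (a stop), about 0.7 to 1.05 rad at the start, 1.15 rad the upper stop; stiff hinge (6 mN m of friction, no spring) that stays where it is left
- flap5 (a joint): angle of fifth flap counted from row_start: 0 closed flat and flush (a stop), about 0.7 to 1.05 rad at the start, 1.15 rad the upper stop; stiff hinge (6 mN m of friction, no spring) that stays where it is left
- jar: glass mason jar, 84 mm across and 136 mm tall with its steel screw lid on; loose, standing on the bench beside the work, not part of the job; origin: centre of its underside
- saucer: white ceramic saucer, 140 mm across, 22 mm tall; loose, standing on the bench beside the work, not part of the job; origin: centre of its underside
- rake: orange plastic hand rake lying flat, 300 mm along its own x, up to 90 mm wide, 28 mm tall; loose, standing on the bench beside the work, not part of the job; origin: centre of its underside (about its mid length)
- stakes: bundle of five bamboo stakes with two black clips, 410 mm along its own x, 37 mm wide, 23 mm tall; loose, standing on the bench beside the work, not part of the job; origin: centre of its underside (about its mid length)

How it is judged:
By the outcome, as a careful person would: the job done as asked, in the order asked, and still so for the second after the job is handed in, with the robot touching nothing.
It also fails if it takes over 42 s, if anything falls off the work surface, if the arm or the gripper's body presses on something with over 40 N, if the wrist force passes 120 N, or if a joint passes its speed limit or range.

## Working session

There is one attempt and no reset: what is moved stays moved. The work goes in short steps, each a Python script; the robot and the scene stay as the last script left them, time stands still between calls to the robot, and variables do not carry over. Pictures are saved under pics/ and viewed, at most 10 in all, crops included, and the job is handed in when it is done.

```bash
mkdir -p pics; cat > h.py <<'E'
import numpy as np, cv2
from workcell import arm
from scipy.spatial.transform import Rotation as R
def rot(p):
    a=np.array(p['attitude'],float)
    return a if a.shape==(3,3) else R.from_quat(a).as_matrix()
def ray(p,uv):
    f=200/np.tan(np.radians(p['fov_y'])/2)
    d=np.array([(uv[0]-p['cx'])/f,-(uv[1]-p['cy'])/f,-1.]);return np.array(p['origin']),rot(p)@d
def atz(p,uv,z):
    o,d=ray(p,uv);return o+d*(z-o[2])/d[2]
def proj(p,X):
    f=200/np.tan(np.radians(p['fov_y'])/2)
    c=rot(p).T@(np.array(X)-np.array(p['origin']))
    return np.array([p['cx']+f*c[0]/-c[2],p['cy']-f*c[1]/-c[2]])
E
python3 - <<'E'
from h import *
print(arm.sense())
for n in('scene','top'):
    p=arm.capture(n); cv2.imwrite(f'pics/{n}0.png',p['img'][:,:,::-1])
    print(n,{k:v for k,v in p.items() if k!='img'})
    for q,z in(('row_start',.12),('row_end',.12),('propagator',0),('jar',0),('saucer',0),('rake',0),('stakes',0)):
        for r in arm.place_of(q,p)[:2]: print(q,np.round(r['p'],2),np.round(r['xy'],1),atz(p,r['xy'],z).round(4))
E
```

```text
{'clock': 0.0, 'joints': array([ 1.22621868,  0.62931563,  0.0384345 ,  1.51835775, -0.02700713,
        0.99629022, -0.02002515]), 'qd': array([ 0.00027725,  0.00058085, -0.00285401,  0.00099453, -0.0009671 ,
        0.00071181, -0.00048978]), 'joint_torque': array([-7.88805301e-04, -5.49722278e+01,  1.14347231e+00, -1.86634040e+01,
       -5.22283930e-02,  2.34835537e-02,  1.38338523e-04]), 'position': array([ 0.17872942, -0.62429269,  0.223377  ]), 'eef_rot': array([ 9.90302253e-01,  1.38926560e-01, -1.34834308e-04, -9.16790002e-04]), 'contact_force': array([ 1.24258551, -0.01163195, -0.54207449]), 'moment': array([ 0.04708462, -0.00067129, -0.06271379]), 'finger_force': 0.0, 'finger_gap': 0.09411003916766794}
scene {'fov_y': 43.0716613845662, 'cx': 321.6394054412271, 'cy': 195.38677946214742, 'origin': array([1.23843902, 0.69742057, 1.12877428]), 'attitude': array([0.13384308, 0.33546027, 0.86413671, 0.35045712]), 'shot': 1}
row_start 0.64 [320.3 197.6] [0.61   0.0374 0.12  ]
row_end 0.63 [301.4 155.6] [ 0.5352 -0.119   0.12  ]
propagator 0.88 [315.1 202.9] [ 0.561  -0.0366  0.    ]
jar 0.82 [224.3 126. ] [ 0.5413 -0.5114  0.    ]
saucer 0.64 [461.9 317. ] [0.5606 0.4891 0.    ]
rake 0.8 [248.4 165.4] [ 0.6033 -0.3006  0.    ]
stakes 0.58 [405.7 288.9] [0.5977 0.3409 0.    ]
top {'fov_y': 51.88218626624489, 'cx': 316.4026796249849, 'cy': 202.87646388290372, 'origin': array([4.86386154e-01, 2.23701034e-04, 1.56541778e+00]), 'attitude': array([-0.02667724,  0.01977549,  0.71426541, -0.69908667]), 'shot': 2}
row_start 0.88 [306.2 195.8] [0.6074 0.0488 0.12  ]
row_end 0.64 [353.6 220.5] [ 0.5168 -0.1159  0.12  ]
propagator 0.57 [334.5 212. ] [ 0.5532 -0.0538  0.    ]
jar 0.76 [451.  215.4] [ 0.5308 -0.4953  0.    ]
saucer 0.65 [195.1 210.5] [0.5705 0.4787 0.    ]
rake 0.61 [402.5 199.6] [ 0.5949 -0.3138  0.    ]
stakes 0.74 [230.7 202.3] [0.5989 0.3421 0.    ]
```

```bash
python3 - <<'E'
import cv2
for n,(x0,y0,x1,y1) in {'scene':(220,100,420,250),'top':(250,130,410,250)}.items():
    i=cv2.imread(f'pics/{n}0.png')[y0:y1,x0:x1]; cv2.imwrite(f'pics/{n}0c.png',cv2.resize(i,None,fx=800/(x1-x0),fy=800/(x1-x0),interpolation=cv2.INTER_CUBIC))
E
```

```text
(no output)
```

View pics/scene0.png

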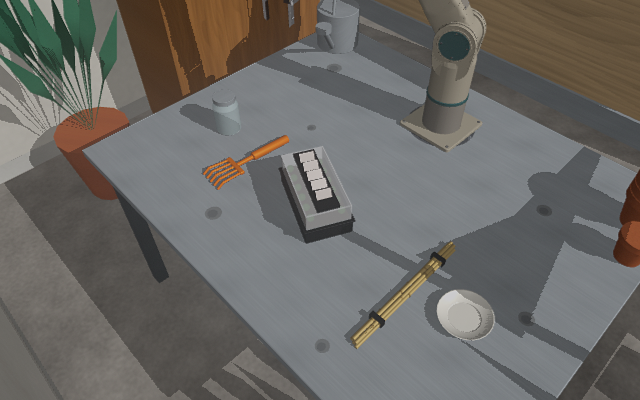

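View pics/scene0c.png

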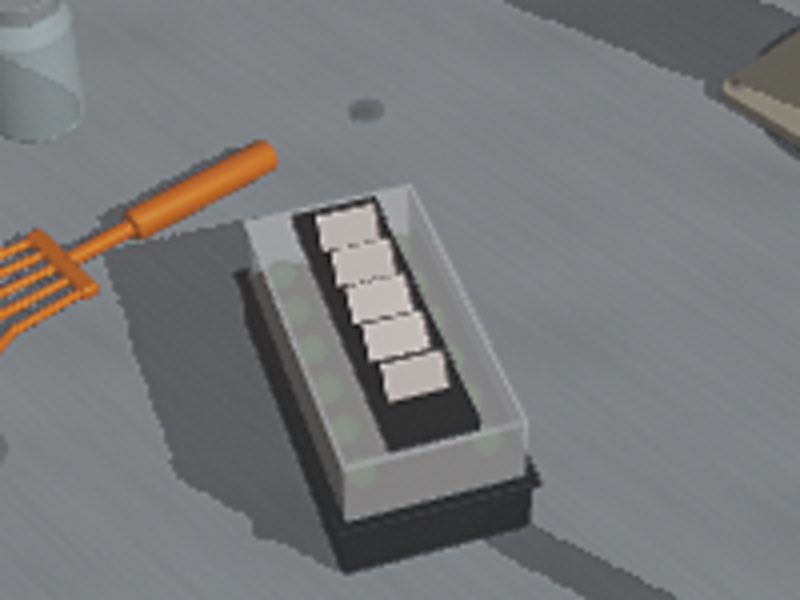

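View pics/top0c.png

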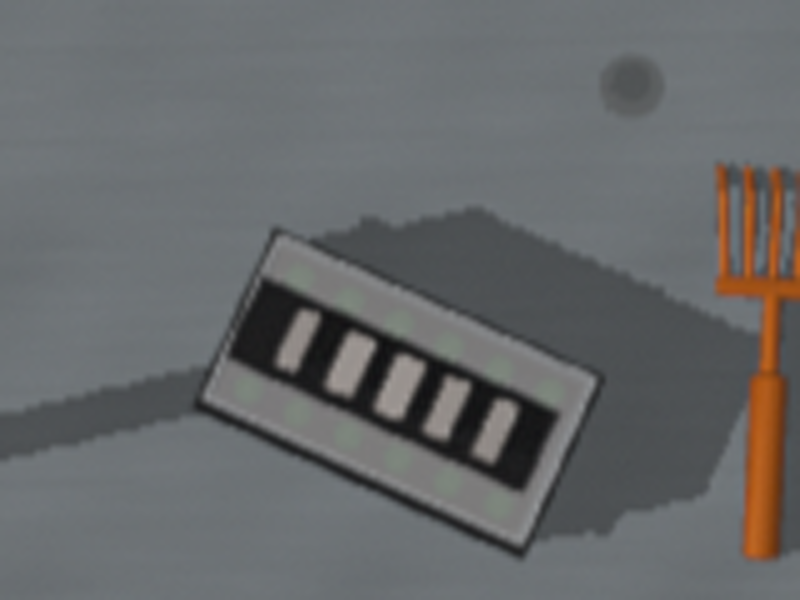

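The pictures show the propagator with its wide landing at the near/left end (scene about (328,210), top about (299,194)). The five flaps lean the other way, towards the rake and jar side. The network's row_start and row_end agree with this. I'll fit the pose from the frame and lid corners.

```bash
python3 - <<'E'
from h import *
from scipy.optimize import least_squares
F=lambda a:[(-.122,.032,.12),(-.122,-.032,.12),(.11,.032,.12),(.11,-.032,.12)]
L=[(-.125,.065,.11),(-.125,-.065,.11),(.125,.065,.11),(.125,-.065,.11)]
X=np.array(F(0)+L)
ps=[arm.capture('scene'),arm.capture('top')]
uv=[np.array([(388,452),(480,428),(295,213),(375,198),(345,465),(525,425),(247,222),(412,186)])/4+(220,100),
    np.array([(263,282),(230,358),(557,410),(522,490),(278,230),(203,402),(603,378),(523,552)])/5+(250,130)]
def W(q,X):
    c,s=np.cos(q[2]),np.sin(q[2]);return np.c_[q[0]+c*X[:,0]-s*X[:,1],q[1]+s*X[:,0]+c*X[:,1],X[:,2]]
def res(q,k):
    w=W(q,X);return np.concatenate([[proj(ps[i],x)-u for x,u in zip(w,uv[i])] for i in k]).ravel()
for k in([0],[1],[0,1]):
    s=least_squares(res,[.56,-.04,-2.06],args=(k,));q=s.x
    print(k,q.round(4),'rms px',np.sqrt(np.mean(s.fun**2)).round(2),W(q,np.array([(-.086,0,.12),(.094,0,.12),(-.106,0,.12)])).round(4).tolist())
print(s.fun.reshape(2,8,2).round(1).tolist())
c,sn=np.cos(q[2]),np.sin(q[2])
for sg in(1,-1):
    ry=sg*np.array([-sn,c,0]);z=np.array([0,0,-1.]);o=R.from_matrix(np.c_[np.cross(ry,z),ry,z]).as_quat()
    for x in(-.106,.1):
        w=W(q,np.array([(x,0,.16)]))[0];j=arm.ik(w,o);print(sg,o.round(4),None if j is None else np.round(j,2))
E
```

```text
[0] [ 0.5677 -0.0279 -2.0328] rms px 0.74 [[0.606, 0.049, 0.12], [0.5258, -0.1121, 0.12], [0.6149, 0.0669, 0.12]]
[1] [ 0.5634 -0.0349 -2.0182] rms px 0.7 [[0.6006, 0.0427, 0.12], [0.5227, -0.1196, 0.12], [0.6092, 0.0607, 0.12]]
[0, 1] [ 0.5652 -0.0315 -2.0269] rms px 1.09 [[0.6031, 0.0457, 0.12], [0.5238, -0.1159, 0.12], [0.6119, 0.0636, 0.12]]
[[[-0.0, -2.6], [-0.0, -2.3], [-0.8, -0.2], [0.1, -1.1], [-0.9, 0.4], [0.7, -1.2], [-0.9, -0.9], [-0.0, -1.2]], [[-0.9, -1.8], [-2.0, -0.7], [0.1, 0.2], [-0.5, 0.7], [-0.6, 0.2], [-1.1, -1.2], [-1.7, 0.0], [-0.9, -1.4]]]
1 [0.8487 0.5289 0.     0.    ] [-0.    0.66 -0.24  1.68  0.2   0.83 -0.78]
1 [0.8487 0.5289 0.     0.    ] [ 0.33  0.56 -0.22  1.9   0.18  0.7  -0.46]
-1 [-0.5289  0.8487  0.      0.    ] [ 0.43  0.88 -1.06  1.67  0.84  1.12  1.81]
-1 [-0.5289  0.8487  0.      0.    ] [-0.24  0.64  0.65  1.92 -0.55  0.77 -2.88]
```

```bash
cat >> h.py <<'E'
Q=np.array([.5652,-.0315,-2.0269])
def w(x,y,z,q=Q):
    c,s=np.cos(q[2]),np.sin(q[2]);return np.array([q[0]+c*x-s*y,q[1]+s*x+c*y,z])
def ori(q=Q):
    ry=np.array([-np.sin(q[2]),np.cos(q[2]),0]);z=np.array([0,0,-1.]);return R.from_matrix(np.c_[np.cross(ry,z),ry,z]).as_quat()
def crop(p,n,b,k):
    x0,y0,x1,y1=b;cv2.imwrite(n,cv2.resize(p['img'][y0:y1,x0:x1,::-1],None,fx=k,fy=k,interpolation=cv2.INTER_CUBIC))
E
python3 - <<'E'
from h import *
arm.close_gripper(10)
arm.goto(w(-.106,0,.26),ori()); 
arm.move_l(w(-.106,0,.175),v=.1); arm.sleep(.3)
s=arm.sense();print(s['clock'],s['position'],w(-.106,0,.175),s['contact_force'],s['finger_gap'])
p=arm.capture('scene');crop(p,'pics/s1.png',(260,130,380,250),5)
tip=s['position']-[0,0,.019];print('tip px',proj(p,tip),'land px',proj(p,w(-.106,0,.12)))
E
```

```text
6.4833 [0.61210336 0.06371328 0.17544195] [0.61188806 0.0636642  0.175     ] [0.28063294 0.0697793  0.93997235] 0.00048046463644065354
tip px [326.6410161  194.00633959] land px [326.63815918 203.22606804]
```

View pics/s1.png

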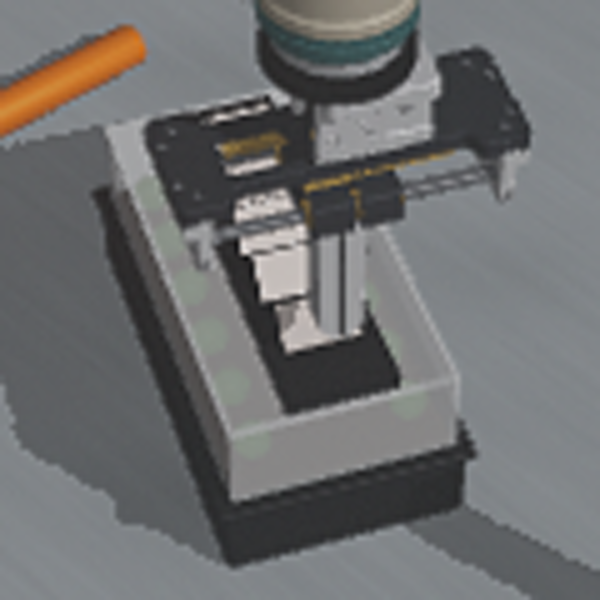

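The tip sits centred across the row but about 4 mm too near the first hinge (tip about (327.6,197), frame end about (328.8,209.6)). I'll shift back 4 mm, then touch down and stroke under force feedback.

```bash
cat > go.py <<'E'
from h import *
X0,X1=-.110,.092
arm.move_l(w(X0,0,.150),v=.08);arm.sleep(.4)
def f(n=3):
    a=[]
    for _ in range(n): a.append(arm.sense()['contact_force']);arm.sleep(.02)
    return np.mean(a,0)
f0=f(5)
arm.move_l(w(X0,0,.1425),v=.05)
z=.1425;F=f()-f0
while F[2]<1.8 and z>.134:
    z-=.0008;arm.move_l(w(X0,0,z),v=.02);F=f()-f0
s=arm.sense();print('touch',z,s['position'],F.round(2),s['clock'])
if F[2]<1.2: raise SystemExit('no contact')
t=np.array([np.cos(Q[2]),np.sin(Q[2]),0])
x=X0
while x<X1-1e-6:
    x=min(x+.007,X1)
    z-=float(np.clip((2.6-F[2])/1.5e3*.5,-.0008,.0008))
    z=max(z,.133)
    arm.move_l(w(x,0,z),v=.03)
    F=f(1)-f0
    print(round(x,3),round(z,4),arm.sense()['position'][2].round(4),'Fz',F[2].round(1),'Fx',(F@t).round(1))
    if F[2]>9 or abs(F@t)>10: print('STOP');break
print(arm.sense()['clock'])
E
python3 go.py
```

```text
touch 0.1385 [0.61372001 0.06726701 0.13862018] [ 0.32 -0.17  2.21] 9.3333
-0.103 0.1384 0.1384 Fz 2.4 Fx 1.1
-0.096 0.1383 0.1383 Fz 3.2 Fx -0.1
-0.089 0.1385 0.1385 Fz 1.7 Fx -0.8
-0.082 0.1382 0.1381 Fz 3.0 Fx 0.4
-0.075 0.1383 0.1382 Fz 2.4 Fx 1.6
-0.068 0.1383 0.1382 Fz 1.7 Fx 0.5
-0.061 0.138 0.138 Fz 2.6 Fx 0.5
-0.054 0.138 0.1381 Fz 1.3 Fx -1.8
-0.047 0.1375 0.1374 Fz 3.5 Fx 0.4
-0.04 0.1378 0.1377 Fz 3.0 Fx 0.9
-0.033 0.1379 0.1378 Fz 2.6 Fx 0.6
-0.026 0.1379 0.1378 Fz 3.2 Fx 0.0
-0.019 0.1381 0.138 Fz 3.3 Fx 0.5
-0.012 0.1383 0.1383 Fz 2.1 Fx -0.4
-0.005 0.1382 0.1381 Fz 3.4 Fx 1.2
0.002 0.1384 0.1384 Fz 2.5 Fx 1.9
0.009 0.1384 0.1384 Fz 2.9 Fx 0.5
0.016 0.1385 0.1384 Fz 1.9 Fx 0.9
0.023 0.1383 0.1384 Fz 2.6 Fx -1.7
0.03 0.1383 0.1381 Fz 3.0 Fx 1.3
0.037 0.1384 0.1384 Fz 1.2 Fx 0.7
0.044 0.138 0.138 Fz 2.9 Fx 0.9
0.051 0.1381 0.138 Fz 2.2 Fx 0.7
0.058 0.1379 0.138 Fz 3.2 Fx -1.1
0.065 0.1381 0.1381 Fz 1.6 Fx -0.6
0.072 0.1378 0.1377 Fz 3.1 Fx 0.4
0.079 0.1379 0.1379 Fz 2.9 Fx -0.1
0.086 0.1381 0.138 Fz 2.3 Fx 0.3
0.092 0.138 0.1379 Fz 2.9 Fx -0.2
20.9
```

```bash
python3 - <<'E'
from h import *
p=arm.capture('scene');crop(p,'pics/s2.png',(260,130,380,250),5)
E
```

```text
(no output)
```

View pics/s2.png

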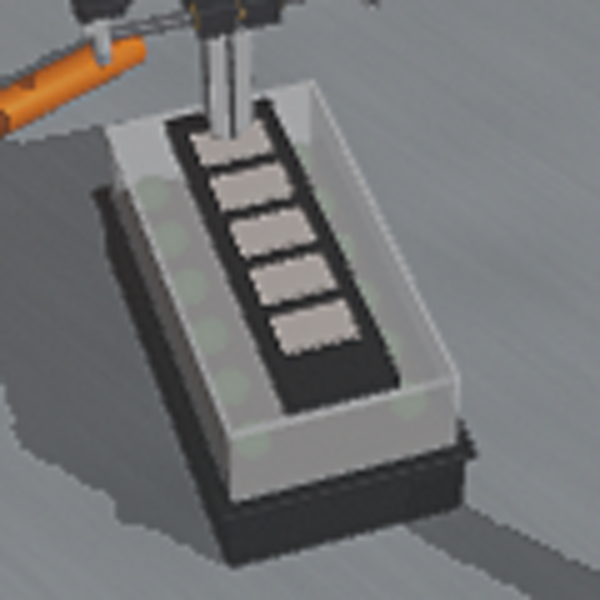

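All five flaps look flat. The tip, at about (306,157), is over flap5's free edge, and the propagator's corners haven't moved. Next I lift straight up and check.

```bash
python3 - <<'E'
from h import *
arm.move_l(w(.092,0,.24),v=.08)
arm.sleep(.2)
s=arm.sense();print(s['clock'],s['position'])
p=arm.capture('scene');crop(p,'pics/s3.png',(260,130,380,250),5)
E
```

```text
22.575 [ 0.5244715  -0.11405807  0.23964004]
```

View pics/s3.png

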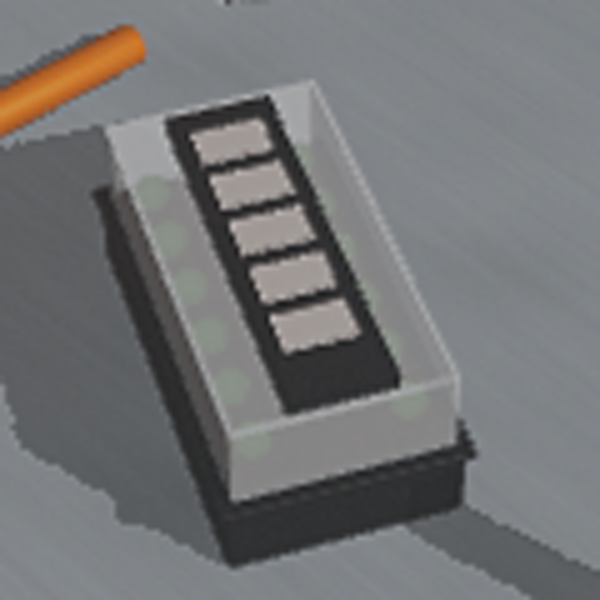

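The five flaps lie flat and evenly sized in the frame, from flap5 at about (306,158) to flap1 at about (323,195). The propagator is where it was.

```bash
python3 -c "
from workcell import arm
print(arm.job_done())"
```

```text
the job is handed in; nothing more can be done
None
```

All five flaps went down in one light stroke (about 1–3.5 N read along the way) and lie flat, the propagator did not visibly move, and I handed the job in at about 23 s.

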